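# Open the ratchet clamp and leave the glued block free

### The arm

A 6-joint arm with a two-finger parallel gripper is mounted at the origin on the work surface; the furniture and walls round the work are solid. World frame = base frame: x ahead of the robot, y to its left, z up, the work surface at z = 0. Lengths are in mm, angles in degrees, forces in N, time in s.
With the tool pointing down it reaches from about 300 to 850 mm from the base axis. Payload 4.2 kg.
Tool frame: the origin (TCP) lies at the very end of the fingers, on their centre line; the grasp point (between the pads) lies 19 mm behind it (env.grasp_offset is the distance from the TCP to the grasp point, in mm); z points along the fingers, y is the line along which they close (so a half turn about z gives the same grasp; the last joint's range is limited). The gripper opens to 91 mm and grips with 3 to 60 N. Pads are 32 mm wide; open, the fingers measure 118 mm over their backs; the gripper's body (76 mm by 178 mm) begins 60 mm behind the grasp point.
Start: joints at [-71.677, 18.312, 89.639, -0, 72.044, -1.146], TCP at [191.65, -542.138, 213.976] pointing down, gripper open.
Joint ranges: [-177.97, 177.97], [-48.28, 115.42], [12.27, 149.76], [-77.06, 257.06], [2.81, 150.46], [-146.56, 146.56]. Speed limits (degrees/s): [147.25, 147.25, 180, 180, 180, 180].

### API

Orientations are given as [roll, pitch, yaw] about the fixed x, y, z axes, in that order (R = Rz(yaw) Ry(pitch) Rx(roll)).
In Python, from workcell import env gives the robot as it stands. The module is installed in compiled form; this text tells all that it offers.
- The arm moves only by the tool send_rows, never from a script. Its argument "motion" is a list of rows, each an object of numbers: "tx", "ty", "tz": the shift along the tool's x, y, z in units of 500 mm (1.0 is 500 mm); "rx", "ry", "rz": the turn, a rotation vector about the tool's x, y, z in units of 30 degrees (1.0 is 30 degrees); "gripper": the closure, from -1 (fully open) to 1 (shut). In form: [{"tx": .., "ty": .., "tz": .., "rx": .., "ry": .., "rz": .., "gripper": ..}, ...]. A call has 1 to 12 rows; each row shifts and turns the commanded pose from where the row before left it, along the tool's axes as they then stand; what a row does not reach is not made up. A row lasts 1/8 s, in which the tool goes at most 62.5 mm and 10.7 degrees, less where a joint would pass 70% of its speed; a pose out of reach is approached as far as the arm can. A call with a number of a shift or a turn outside -1 to 1 is refused whole. A call with a gripper value outside its range is refused whole. The fingers move at their own pace and stop on an object; "grip_force" is the grip in N (left out, the last holds). Time passes only in rows, so rows that do not move let the fingers close. It gives the time, the measured TCP pose, the force, the opening and the grip force at its end, in the units of the state.
- env.state(): the state, without advancing time (a new reading comes with each control period).
- env.grab_frame(name): name is "scene" or "top" or "wrist"; returns a dict with "frame" (384x512x3 uint8, red, green, blue), "vertical_fov" (degrees; the focal length in pixels is half the picture's height over the tangent of half this angle, whatever the lens; pixels are square), "cx", "cy" (the principal point, pixels), "k1" (the pictures are not rectified: a ray, as slopes to the right and down, at radius r is drawn at 1 + k1 r^2 times it, then the intrinsics apply), "rvec" (rotation vector, rad) and "tvec" (3), from world to camera coordinates, as OpenCV has them; the wrist camera has in their place "T_tool_cam" (4x4, takes a point from camera to tool coordinates, whose origin is the TCP and whose axes are the flange's). Camera axes: x right, y down, z forward; pixel columns grow to the right and rows downward; lengths in mm; the calibration is good to about 2 mm. A picture is of the moment at which its call begins: read the wrist's pose just before it. There is no depth.
- env.job_done(): hands the job in; it is judged then, once.
The state is a dict: "time_s": time; "qpos": joint angles; "qvel": joint speeds; "effort": joint torques, N m; "ee_pos": TCP position; "ee_rot": TCP orientation; "force": force on the tool from outside, world axes, zero at the start; "torque": the same for the moment, N m; "gripper_width": finger opening in mm; "gripper_force": force on a finger pad.
Only numpy, scipy, OpenCV 4.12 (cv2) and the standard library are available. Lean on these libraries where they do the work, as an engineer would, in place of code of your own. Each camera call takes 0.05 s, during which the arm holds its last target. There are 200 camera calls.

### The job

The glue on the cork sanding block has dried, so open the blue ratchet clamp it lies in: press the red release on top of the sliding jaw with your fingertips and, keeping it pressed, push the jaw back along its bar, away from the block, all the way to the end stop. Then let the release spring up and move clear. Nothing needs grasping: lift nothing, and leave the block and the things standing around the clamp where they are.

Things in the scene. Friction and masses are not known exactly. Their poses are not given: they have to be found in the camera images.
- clamp: Blue bench clamp fixed to the table on a wooden base 280 x 130 x 12 mm. Origin at table height; x along the bar in the opening direction, from the fixed jaw (face at x = -115 mm) to the end stop (post, face at x = +108 mm), both 60 mm high; z up. Steel bar at y = -35 mm, z = 36 to 52 mm, teeth underneath. The bed for the work lies beside the bar at y = +20 mm, z = 12 mm.
- jaw (a joint): Sliding jaw, m: 0 = closed (48 mm between the jaw faces), 0.100 = fully back at the end stop, opening along the clamp's +x. The ratchet stops it from opening (but for up to 6 mm of play) unless the release is pressed; then it slides against about 2.5 N of friction and stays where it is left. Housing on the bar 72 x 30 mm, top at z = 64 mm; from its front end a jaw arm 60 mm high reaches to +y.
- release (a joint): Red release pad on the jaw, m pressed down: 0 = up, 0.009 = fully down; at up to 0.003 the ratchet is engaged, beyond 0.004 it is free. Sprung: about 2 N at the start of the stroke, 6 N at the bottom; springs up when let go. It may rest up to 0.003 down on the tip of a tooth.
- release_top (a point): Middle of the top of the red release pad (42 mm along the bar x 26 mm across); moves with the pad, z = 76 mm when up; axes as the clamp's.
- block: Cork sanding block, 44 x 70 x 26 mm, loose on the clamp's bed beside the fixed jaw; origin at the middle of its underside. Stays where it is.
- pot: Orange paint pot with a red lid, 56 mm wide, 55 mm high, stands loose near the clamp; origin at the middle of its underside. Bystander.
- mist: Spray bottle with amber liquid, 37 mm wide, 139 mm high, stands loose near the clamp; origin at the middle of its underside. Bystander.
- wax: Yellow block of beeswax, 32 x 60 x 14 mm, lies loose near the clamp; origin at the middle of its underside. Bystander.
- push_lip (a point): Middle of the face, at the top edge, of the blue upright lip at the rear (end stop) end of the jaw's housing: 30 mm wide, 6 mm thick, top at z = 100 mm. It stands 30 mm in the clamp's +x from the middle of the release pad and rises 24 mm above it: a fingertip on the pad can push the jaw back against this lip.
Mind the look-alikes: they are no part of the job. What is shaped like the block but black or green is not meant.

How it is judged (in metres and radians):
On the way, in this order (a step that is already met when the one before it is completed fails the run):
1. the release is pressed, the jaw not yet pushed back (value of joint release above 0.0038 m and value of joint jaw below 0.06 m), for 0.05 s.
2. the jaw is fully back (value of joint jaw above 0.094 m), for 0.1 s.
At the end, for the whole second after the job is handed in: The jaw is within 6 mm of the end stop, the release has sprung up (less than 3.6 mm down), the sanding block lies within 10 mm of where it was, and pot, bottle and wax block stand upright within 15 mm of where they were (value of joint jaw above 0.094 m and value of joint release below 0.0036 m and distance of block from where it was at the start of the episode below 0.01 m and angle between each of block, pot, mist's own z axis and vertical below 0.1 rad and linear speed of block below 0.01 m/s and distance of each of pot, mist, wax from where it was at the start of the episode below 0.015 m); the robot touches nothing.
It fails at once if the sanding block is moved 10 mm or lifted (distance of block from where it was at the start of the episode above 0.01 m).
It fails at once if a bystander is moved 15 mm, lifted or knocked over (distance of any of pot, mist, wax from where it was at the start of the episode above 0.015 m).
It also fails if it takes over 35 s, if anything falls off the work surface, if the arm or the gripper's body presses on something with over 40 N, if the wrist force passes 120 N, or if a joint passes its speed limit or range.

## Working session

There is one attempt and no reset: what is moved stays moved. The work goes in short steps, Python scripts to look and compute and a tool call to move; the robot and the scene stay as the last step left them, time stands still between calls to the robot, and variables do not carry over. Pictures are saved under pics/ and viewed, at most 10 in all, crops included, and the job is handed in when it is done.

Besides the shell and the picture viewer there is one more tool, called after "Request:" by a JSON object that holds its "name" and its "arguments". send_rows: Moves the arm, as the interface text tells. Shifts and turns lie within -1 to 1; 1 stands for 500 mm of shift or 30 degrees of turn. Its arguments: {"type":"object","properties":{"motion":{"type":"array"},"grip_force":{"type":"number"}},"required":["motion"]}

```bash
mkdir -p pics
cat > h.py <<'E'
import numpy as np, cv2
from workcell import env
def cam(g):
    f=384/2/np.tan(np.radians(g["vertical_fov"]/2))
    K=np.array([[f,0,g["cx"]],[0,f,g["cy"]],[0,0,1]]); D=np.array([g["k1"],0,0,0,0.])
    return K,D
def ext(g):
    R=cv2.Rodrigues(np.array(g["rvec"],float))[0]; return R,np.array(g["tvec"],float).ravel()
def onplane(g,px,z):
    K,D=cam(g);R,t=ext(g)
    u=cv2.undistortPoints(np.array(px,float).reshape(-1,1,2),K,D).reshape(-1,2)
    d=np.c_[u,np.ones(len(u))]@R; c=-R.T@t
    return c+d*((z-c[2])/d[:,2])[:,None]
def proj(g,P):
    K,D=cam(g);R,t=ext(g)
    return cv2.projectPoints(np.array(P,float).reshape(-1,1,3),cv2.Rodrigues(R)[0],t,K,D)[0].reshape(-1,2)
E
python3 - <<'E'
from h import *
import pickle
gs={n:env.grab_frame(n) for n in("scene","top")}
pickle.dump(gs,open("g.pkl","wb"))
for n,g in gs.items(): cv2.imwrite(f"pics/{n}0.png",cv2.resize(g["frame"][:,:,::-1],(800,600)))
print({k:v for k,v in gs["top"].items() if k!="frame"}); print(env.state())
E
```

```text
{'vertical_fov': 56.02598988956847, 'cx': 252.7776007082382, 'cy': 188.84131784515606, 'k1': 0.03605705764794725, 'rvec': array([ 2.14743339, -2.1655317 ,  0.14113879]), 'tvec': array([-32.88035333, 559.65093665, 865.72524934])}
{'time_s': 0.1, 'qpos': array([-7.16760290e+01,  1.83441363e+01,  8.96977052e+01, -2.07443817e-03,
        7.20453782e+01, -1.14480010e+00]), 'qvel': array([-0.00990144, -0.00826389, -0.16230754,  0.01901944, -0.10195135,
       -0.03023876]), 'effort': array([-6.82933460e-04, -4.13334703e+01, -2.32510436e+01,  7.28719379e-02,
        4.21622931e-02, -4.31546425e-05]), 'ee_pos': array([ 191.50205776, -541.69507556,  213.25447527]), 'ee_rot': array([-1.79912758e+02,  2.29464956e-04,  1.94694122e+01]), 'force': array([ 0.56887831, -0.866327  , -0.3798698 ]), 'torque': array([-0.00212036, -0.04255008,  0.04059009]), 'gripper_force': 0.0, 'gripper_width': 90.96953709768661}
```

View pics/scene0.png

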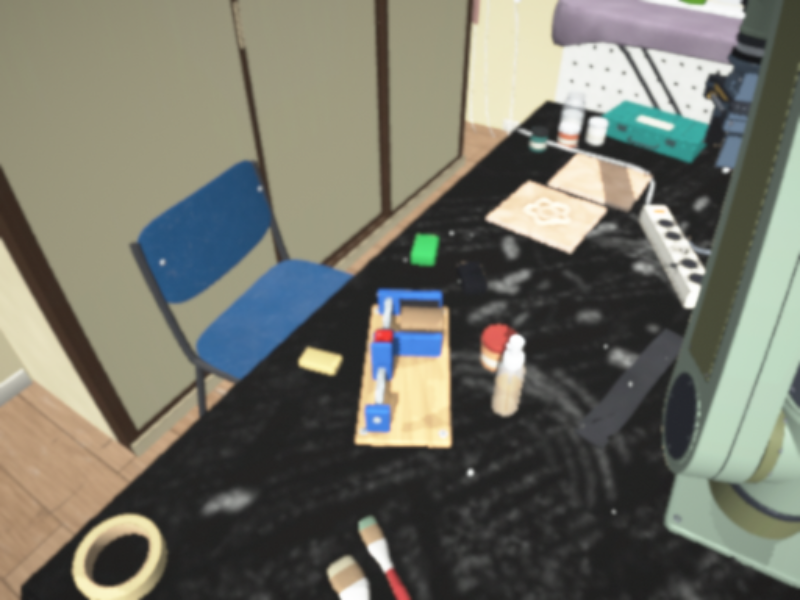

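View pics/top0.png

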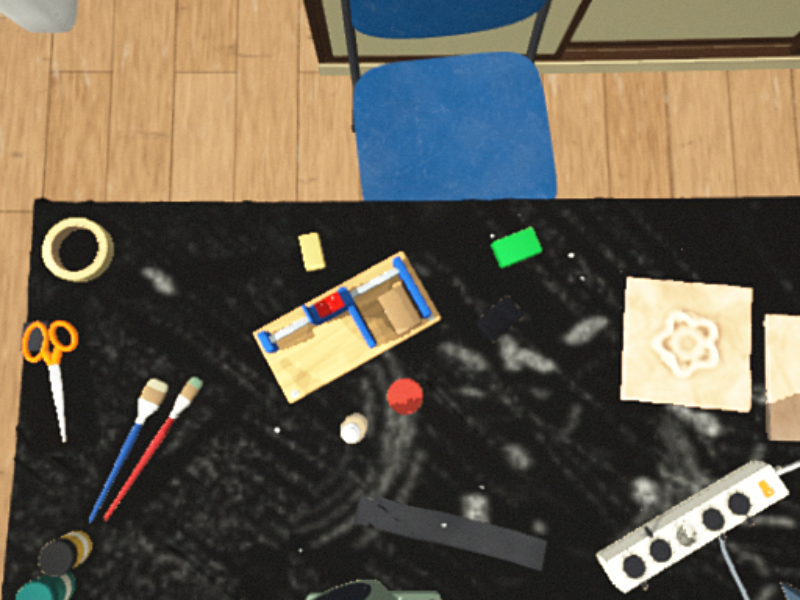

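The scene picture shows the blue clamp at about (405,370) with the cork block at (420,320). In the top picture the candidates are:
- **Red things:** the release pad (328,303) and the pot lid (405,396).
- **Block shapes:** cork (398,311), green (516,246) and black (502,318).
- **Clamp ends:** the fixed jaw (413,288) and the end stop (265,341).

I choose the red pad on the housing between the jaws, at (328,303), and will check it in a close crop.

Run:
```python
from h import *
import pickle
from scipy.optimize import least_squares
g=pickle.load(open("g.pkl","rb"))["top"]; s=512/800
im=g["frame"]; r=im.astype(int)
c=np.array([[402,252],[440,320],[292,403],[254,332]])*s
W=onplane(g,c,12); print(W.round(1))
L=np.array([[-140,-65],[-140,65],[140,65],[140,-65]])
def T(p,l): a=p[2]; return p[:2]+l@np.array([[np.cos(a),np.sin(a)],[-np.sin(a),np.cos(a)]])
m=W[:,:2].mean(0)
best=min((least_squares(lambda p:(T(p,L)-W[:,:2]).ravel(),[*m,a]) for a in(0,1.5,3,-1.5)),key=lambda q:q.cost)
p=best.x; print("clamp",p[:2],np.degrees(p[2]),best.cost)
mask=((r[:,:,0]>120)&(r[:,:,1]<60)&(r[:,:,2]<60)).astype(np.uint8); mask[:, 235:]=0
mask[:170]=0;mask[215:]=0
ys,xs=np.nonzero(mask);print(len(xs),xs.mean(),ys.mean())
R=onplane(g,[[xs.mean(),ys.mean()]],76)[0]; print("pad",R)
a=p[2];d=R[:2]-p[:2];print("pad in clamp",d@[np.cos(a),np.sin(a)],d@[-np.sin(a),np.cos(a)])
for n,px,z in(("pot",(405,396),55),("mist",(352,428),139),("wax",(312,251),14)):
    w=onplane(g,[np.array(px)*s],z)[0][:2]; d=w-p[:2]; print(n,w.round(),(d@[np.cos(a),np.sin(a)]).round(),(d@[-np.sin(a),np.cos(a)]).round())
# reproject model
def cl(x,y,z): return [*T(p,np.array([[x,y]]))[0],z]
big=cv2.resize(im[140:290,140:300],None,fx=5,fy=5,interpolation=cv2.INTER_CUBIC)[:,:,::-1].copy()
for q in [(-140,-65,12),(-140,65,12),(140,65,12),(140,-65,12),(-115,-35,60),(108,-35,60)]:
    u=(proj(g,[cl(*q)])[0]-[140,140]+.5)*5; cv2.circle(big,tuple(u.astype(int)),4,(255,0,255),1)
u=(proj(g,[R])[0]-[140,140]+.5)*5; cv2.circle(big,tuple(u.astype(int)),4,(255,255,0),-1)
cv2.imwrite("pics/crop1.png",big[:600])
```

```text
[[ 634.3  -49.9   12. ]
 [ 520.8 -110.8   12. ]
 [ 389.9  128.3   12. ]
 [ 503.9  191.7   12. ]]
clamp [512.22697753  39.81434923] 118.54637267755967 21.54037182725902
154 210.42857142857142 194.9805194805195
pad [540.30019945  63.43619574  76.        ]
pad in clamp 7.334806413395059 -35.948547061155736
pot [401. -52.] -27.0 141.0
mist [363.  23.] 57.0 139.0
wax [637.  99.] -8.0 -138.0
```

View pics/crop1.png

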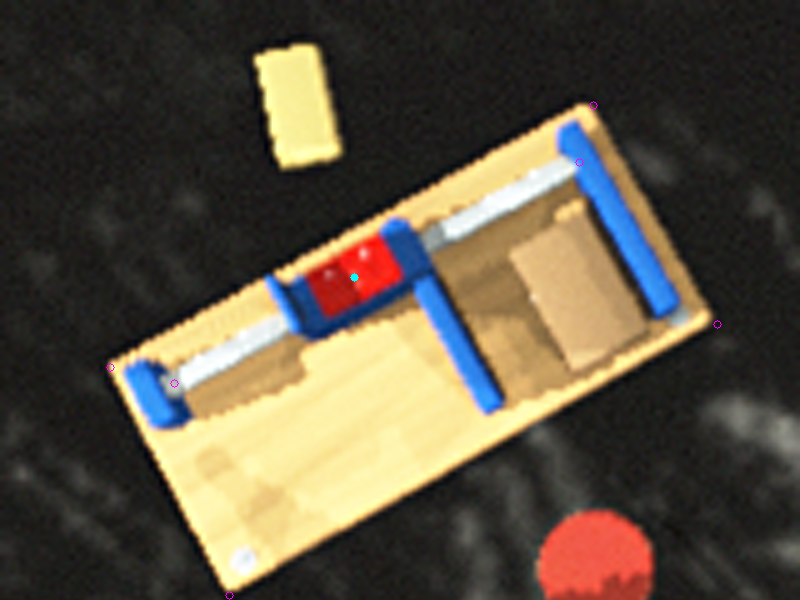

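The crop shows the red pad on the blue housing, with its middle at (354,278). The lip is toward the end stop at (285,300), and the cork block is at (580,290) beside the fixed jaw. The model corners fit, so I'll go above the pad with the fingers shut.

Request:
{"name": "send_rows", "arguments": {"motion": [{"tx": 0.088,"ty": -0.077,"gripper": 1},{"tx": 0.088,"ty": -0.077,"gripper": 1},{"tx": 0.088,"ty": -0.077,"gripper": 1},{"tx": 0.088,"ty": -0.077,"gripper": 1},{"tx": 0.088,"ty": -0.077,"gripper": 1},{"tx": 0.088,"ty": -0.077,"gripper": 1},{"tx": 0.088,"ty": -0.077,"gripper": 1},{"tx": 0.088,"ty": -0.077,"gripper": 1},{"tx": 0.088,"ty": -0.077,"gripper": 1},{"tx": 0.088,"ty": -0.077,"gripper": 1},{"tx": 0.088,"ty": -0.077,"gripper": 1},{"tx": 0.088,"ty": -0.077,"gripper": 1}], "grip_force": 10}}

```text
invalid input at $.motion[0]: expected keys tx, ty, tz, rx, ry, rz, gripper
```

Request:
{"name": "send_rows", "arguments": {"motion": [{"rz": -0.3,"gripper": 1},{"gripper": 1},{"gripper": 1}]}}

```text
invalid input at $.motion[0]: expected keys tx, ty, tz, rx, ry, rz, gripper
```

Request:
{"name": "send_rows", "arguments": {"motion": [{"tx": 0.088,"ty": -0.077,"tz": 0,"rx": 0,"ry": 0,"rz": 0,"gripper": 1},{"tx": 0.088,"ty": -0.077,"tz": 0,"rx": 0,"ry": 0,"rz": 0,"gripper": 1},{"tx": 0.088,"ty": -0.077,"tz": 0,"rx": 0,"ry": 0,"rz": 0,"gripper": 1},{"tx": 0.088,"ty": -0.077,"tz": 0,"rx": 0,"ry": 0,"rz": 0,"gripper": 1},{"tx": 0.088,"ty": -0.077,"tz": 0,"rx": 0,"ry": 0,"rz": 0,"gripper": 1},{"tx": 0.088,"ty": -0.077,"tz": 0,"rx": 0,"ry": 0,"rz": 0,"gripper": 1},{"tx": 0.088,"ty": -0.077,"tz": 0,"rx": 0,"ry": 0,"rz": 0,"gripper": 1},{"tx": 0.088,"ty": -0.077,"tz": 0,"rx": 0,"ry": 0,"rz": 0,"gripper": 1},{"tx": 0.088,"ty": -0.077,"tz": 0,"rx": 0,"ry": 0,"rz": 0,"gripper": 1},{"tx": 0.088,"ty": -0.077,"tz": 0,"rx": 0,"ry": 0,"rz": 0,"gripper": 1},{"tx": 0.088,"ty": -0.077,"tz": 0,"rx": 0,"ry": 0,"rz": 0,"gripper": 1},{"tx": 0.088,"ty": -0.077,"tz": 0,"rx": 0,"ry": 0,"rz": 0,"gripper": 1}], "grip_force": 10}}

```text
time_s: 1.6
ee_pos: [536.0, 71.2, 213.6]
ee_rot: [180.0, 0.0, 19.5]
force: [1.3, -0.3, 0.3]
gripper_width: 0.4
gripper_force: 0.0
```

Request:
{"name": "send_rows", "arguments": {"motion": [{"tx": 0,"ty": 0,"tz": 0,"rx": 0,"ry": 0,"rz": -0.3,"gripper": 1},{"tx": 0,"ty": 0,"tz": 0,"rx": 0,"ry": 0,"rz": 0,"gripper": 1},{"tx": 0,"ty": 0,"tz": 0,"rx": 0,"ry": 0,"rz": 0,"gripper": 1}]}}

```text
time_s: 1.98
ee_pos: [535.1, 68.9, 213.8]
ee_rot: [-180.0, 0.0, 28.3]
force: [-0.3, 0.9, -0.1]
gripper_width: 0.4
gripper_force: 0.0
```

Run:
```python
from h import *
from scipy.spatial.transform import Rotation as Ro
s=env.state(); g=env.grab_frame("wrist")
T=np.eye(4);T[:3,:3]=Ro.from_euler("xyz",s["ee_rot"],degrees=True).as_matrix();T[:3,3]=s["ee_pos"]
C=np.linalg.inv(T@np.array(g["T_tool_cam"])); g["rvec"]=cv2.Rodrigues(C[:3,:3])[0];g["tvec"]=C[:3,3]
r=g["frame"].astype(int); m=(r[:,:,0]>110)&(r[:,:,1]<70)&(r[:,:,2]<70)
n,l,st,ce=cv2.connectedComponentsWithStats(m.astype(np.uint8))
for i in range(1,n):
    if st[i,4]>100: print(st[i],ce[i],onplane(g,[ce[i]],76)[0].round(1))
print("TCP now",s["ee_pos"]); print(proj(g,[[*s["ee_pos"][:2],76]]))
cv2.imwrite("pics/wrist1.png",g["frame"][:,:,::-1])
```

```text
[246 173  36  18 480] [262.3        183.20833333] [536.3  64.9  76. ]
TCP now [535.09242626  68.93758845 213.75653729]
[[258.72522179 182.45593722]]
```

View pics/wrist1.png

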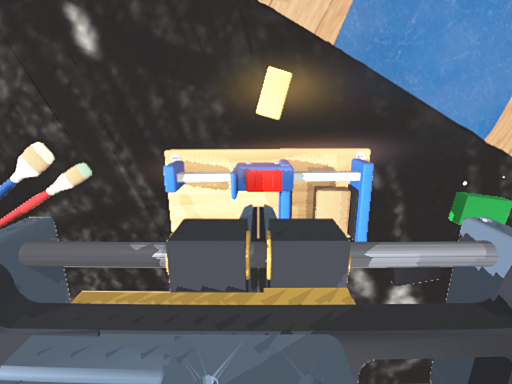

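The wrist picture shows the pad at (262,182), the lip to its left at (236,183) and the shut fingertips lined up above the pad. Both cameras agree to about 4 mm, so I'll go down.

Request:
{"name": "send_rows", "arguments": {"motion": [{"tx": 0,"ty": 0,"tz": 0.05,"rx": 0,"ry": 0,"rz": 0,"gripper": 1},{"tx": 0,"ty": 0,"tz": 0.06,"rx": 0,"ry": 0,"rz": 0,"gripper": 1},{"tx": 0,"ty": 0,"tz": 0.06,"rx": 0,"ry": 0,"rz": 0,"gripper": 1},{"tx": 0,"ty": 0,"tz": 0.05,"rx": 0,"ry": 0,"rz": 0,"gripper": 1},{"tx": 0,"ty": 0,"tz": 0.03,"rx": 0,"ry": 0,"rz": 0,"gripper": 1},{"tx": 0,"ty": 0,"tz": 0.01,"rx": 0,"ry": 0,"rz": 0,"gripper": 1},{"tx": 0,"ty": 0,"tz": 0,"rx": 0,"ry": 0,"rz": 0,"gripper": 1}]}}

```text
time_s: 2.9
ee_pos: [535.8, 69.3, 84.4]
ee_rot: [180.0, -0.0, 28.4]
force: [1.1, -0.3, 0.4]
gripper_width: 0.4
gripper_force: 0.0
```

Request:
{"name": "send_rows", "arguments": {"motion": [{"tx": 0,"ty": 0,"tz": 0.006,"rx": 0,"ry": 0,"rz": 0,"gripper": 1},{"tx": 0,"ty": 0,"tz": 0.006,"rx": 0,"ry": 0,"rz": 0,"gripper": 1},{"tx": 0,"ty": 0,"tz": 0,"rx": 0,"ry": 0,"rz": 0,"gripper": 1}]}}

```text
time_s: 3.28
ee_pos: [535.4, 69.5, 77.9]
ee_rot: [180.0, 0.0, 28.5]
force: [0.6, 0.2, -0.5]
gripper_width: 0.7
gripper_force: 0.0
```

Request:
{"name": "send_rows", "arguments": {"motion": [{"tx": 0,"ty": 0,"tz": 0.005,"rx": 0,"ry": 0,"rz": 0,"gripper": 1},{"tx": 0,"ty": 0,"tz": 0.005,"rx": 0,"ry": 0,"rz": 0,"gripper": 1},{"tx": 0,"ty": 0,"tz": 0,"rx": 0,"ry": 0,"rz": 0,"gripper": 1}]}}

```text
time_s: 3.65
ee_pos: [535.8, 69.5, 73.1]
ee_rot: [180.0, -0.0, 28.5]
force: [-0.3, -0.3, 2.9]
gripper_width: 0.4
gripper_force: 1.4
```

Request:
{"name": "send_rows", "arguments": {"motion": [{"tx": 0,"ty": 0,"tz": 0.004,"rx": 0,"ry": 0,"rz": 0,"gripper": 1},{"tx": 0,"ty": 0,"tz": 0.003,"rx": 0,"ry": 0,"rz": 0,"gripper": 1},{"tx": 0,"ty": 0,"tz": 0,"rx": 0,"ry": 0,"rz": 0,"gripper": 1}]}}

```text
time_s: 4.03
ee_pos: [535.8, 69.5, 69.6]
ee_rot: [180.0, -0.0, 28.5]
force: [0.1, -0.7, 5.0]
gripper_width: 0.4
gripper_force: 2.2
```

Contact: 5 N, about 6.5 mm down. I'll press a touch more and push along tool -y.

Request:
{"name": "send_rows", "arguments": {"motion": [{"tx": 0,"ty": 0,"tz": 0.002,"rx": 0,"ry": 0,"rz": 0,"gripper": 1},{"tx": 0,"ty": -0.005,"tz": 0,"rx": 0,"ry": 0,"rz": 0,"gripper": 1},{"tx": 0,"ty": -0.005,"tz": 0,"rx": 0,"ry": 0,"rz": 0,"gripper": 1},{"tx": 0,"ty": -0.005,"tz": 0,"rx": 0,"ry": 0,"rz": 0,"gripper": 1},{"tx": 0,"ty": -0.005,"tz": 0,"rx": 0,"ry": 0,"rz": 0,"gripper": 1},{"tx": 0,"ty": -0.01,"tz": 0,"rx": 0,"ry": 0,"rz": 0,"gripper": 1},{"tx": 0,"ty": -0.01,"tz": 0,"rx": 0,"ry": 0,"rz": 0,"gripper": 1},{"tx": 0,"ty": -0.01,"tz": 0,"rx": 0,"ry": 0,"rz": 0,"gripper": 1}]}}

```text
time_s: 5.03
ee_pos: [523.5, 91.8, 68.5]
ee_rot: [180.0, -0.0, 28.5]
force: [2.6, -1.6, 5.1]
gripper_width: 0.8
gripper_force: 2.5
```

Request:
{"name": "send_rows", "arguments": {"motion": [{"tx": 0,"ty": -0.01,"tz": 0,"rx": 0,"ry": 0,"rz": 0,"gripper": 1},{"tx": 0,"ty": -0.01,"tz": 0,"rx": 0,"ry": 0,"rz": 0,"gripper": 1},{"tx": 0,"ty": -0.01,"tz": 0,"rx": 0,"ry": 0,"rz": 0,"gripper": 1},{"tx": 0,"ty": -0.01,"tz": 0,"rx": 0,"ry": 0,"rz": 0,"gripper": 1},{"tx": 0,"ty": -0.01,"tz": 0,"rx": 0,"ry": 0,"rz": 0,"gripper": 1},{"tx": 0,"ty": -0.01,"tz": 0,"rx": 0,"ry": 0,"rz": 0,"gripper": 1},{"tx": 0,"ty": -0.01,"tz": 0,"rx": 0,"ry": 0,"rz": 0,"gripper": 1}]}}

```text
time_s: 5.9
ee_pos: [506.7, 122.4, 68.4]
ee_rot: [180.0, 0.0, 28.5]
force: [1.7, -2.2, 5.3]
gripper_width: 0.5
gripper_force: 2.5
```

Request:
{"name": "send_rows", "arguments": {"motion": [{"tx": 0,"ty": -0.006,"tz": 0,"rx": 0,"ry": 0,"rz": 0,"gripper": 1},{"tx": 0,"ty": -0.006,"tz": 0,"rx": 0,"ry": 0,"rz": 0,"gripper": 1}]}}

```text
time_s: 6.15
ee_pos: [503.8, 127.6, 68.4]
ee_rot: [180.0, 0.0, 28.5]
force: [1.7, -1.8, 4.2]
gripper_width: 0.2
gripper_force: 2.5
```

Along the bar I'm now at about 81 mm, with the stop expected near 88. I'll continue in small steps.

Request:
{"name": "send_rows", "arguments": {"motion": [{"tx": 0,"ty": -0.005,"tz": 0,"rx": 0,"ry": 0,"rz": 0,"gripper": 1},{"tx": 0,"ty": -0.004,"tz": 0,"rx": 0,"ry": 0,"rz": 0,"gripper": 1},{"tx": 0,"ty": -0.003,"tz": 0,"rx": 0,"ry": 0,"rz": 0,"gripper": 1}]}}

```text
time_s: 6.52
ee_pos: [501.0, 132.6, 68.4]
ee_rot: [180.0, 0.0, 28.5]
force: [1.6, -3.3, 5.2]
gripper_width: 0.5
gripper_force: 2.5
```

Request:
{"name": "send_rows", "arguments": {"motion": [{"tx": 0,"ty": -0.003,"tz": 0,"rx": 0,"ry": 0,"rz": 0,"gripper": 1},{"tx": 0,"ty": -0.003,"tz": 0,"rx": 0,"ry": 0,"rz": 0,"gripper": 1},{"tx": 0,"ty": 0,"tz": 0,"rx": 0,"ry": 0,"rz": 0,"gripper": 1}]}}

```text
time_s: 6.9
ee_pos: [499.5, 135.5, 68.4]
ee_rot: [-180.0, 0.0, 28.5]
force: [0.4, -2.8, 5.3]
gripper_width: 0.4
gripper_force: 2.5
```

Request:
{"name": "send_rows", "arguments": {"motion": [{"tx": 0,"ty": -0.003,"tz": 0,"rx": 0,"ry": 0,"rz": 0,"gripper": 1},{"tx": 0,"ty": -0.003,"tz": 0,"rx": 0,"ry": 0,"rz": 0,"gripper": 1},{"tx": 0,"ty": 0,"tz": 0,"rx": 0,"ry": 0,"rz": 0,"gripper": 1}]}}

```text
time_s: 7.28
ee_pos: [498.2, 138.2, 68.4]
ee_rot: [-180.0, -0.0, 28.5]
force: [1.1, -3.0, 5.0]
gripper_width: 0.3
gripper_force: 2.5
```

Request:
{"name": "send_rows", "arguments": {"motion": [{"tx": 0,"ty": -0.003,"tz": 0,"rx": 0,"ry": 0,"rz": 0,"gripper": 1},{"tx": 0,"ty": -0.003,"tz": 0,"rx": 0,"ry": 0,"rz": 0,"gripper": 1},{"tx": 0,"ty": 0,"tz": 0,"rx": 0,"ry": 0,"rz": 0,"gripper": 1}]}}

```text
time_s: 7.65
ee_pos: [497.7, 139.3, 68.4]
ee_rot: [179.8, -0.0, 28.5]
force: [3.5, -7.8, 3.6]
gripper_width: 0.5
gripper_force: 6.0
```

The force rose to 8.5 N and the motion stalled at the end stop. I'll hold briefly, then lift straight up.

Request:
{"name": "send_rows", "arguments": {"motion": [{"tx": 0,"ty": -0.002,"tz": 0,"rx": 0,"ry": 0,"rz": 0,"gripper": 1},{"tx": 0,"ty": 0,"tz": 0,"rx": 0,"ry": 0,"rz": 0,"gripper": 1},{"tx": 0,"ty": 0,"tz": 0,"rx": 0,"ry": 0,"rz": 0,"gripper": 1}]}}

```text
time_s: 8.02
ee_pos: [497.7, 139.3, 68.5]
ee_rot: [179.7, -0.0, 28.6]
force: [5.3, -11.0, 3.0]
gripper_width: 0.6
gripper_force: 7.6
```

Request:
{"name": "send_rows", "arguments": {"motion": [{"tx": 0,"ty": 0,"tz": -0.01,"rx": 0,"ry": 0,"rz": 0,"gripper": 1},{"tx": 0,"ty": 0,"tz": -0.02,"rx": 0,"ry": 0,"rz": 0,"gripper": 1},{"tx": 0,"ty": 0.01,"tz": -0.03,"rx": 0,"ry": 0,"rz": 0,"gripper": 1},{"tx": 0,"ty": 0,"tz": -0.06,"rx": 0,"ry": 0,"rz": 0,"gripper": 1},{"tx": 0,"ty": 0,"tz": -0.08,"rx": 0,"ry": 0,"rz": 0,"gripper": 1},{"tx": 0,"ty": 0,"tz": -0.08,"rx": 0,"ry": 0,"rz": 0,"gripper": 1},{"tx": -0.1,"ty": 0,"tz": 0,"rx": 0,"ry": 0,"rz": 0,"gripper": 1},{"tx": -0.1,"ty": 0,"tz": 0,"rx": 0,"ry": 0,"rz": 0,"gripper": 1},{"tx": 0,"ty": 0,"tz": 0,"rx": 0,"ry": 0,"rz": 0,"gripper": 1}]}}

```text
time_s: 9.15
ee_pos: [407.0, 89.0, 208.3]
ee_rot: [-179.9, 0.1, 28.4]
force: [0.2, 0.6, 0.2]
gripper_width: 0.4
gripper_force: 0.0
```

Run:
```python
from h import *
g=env.grab_frame("top"); im=g["frame"]
cv2.imwrite("pics/top2.png",cv2.resize(im[140:290,120:320],None,fx=4,fy=4,interpolation=cv2.INTER_CUBIC)[:,:,::-1])
```

```text
(no output)
```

View pics/top2.png

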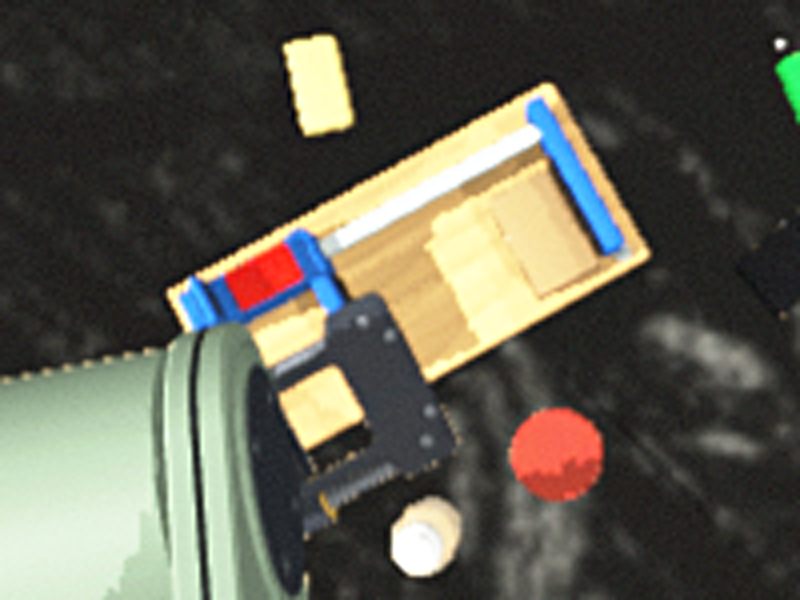

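The top crop shows the jaw's lip against the end stop at (200,300), the red pad at (264,277), and the block at (545,230). The wax, pot and bottle have not moved, and the arm is clear.

```bash
python3 -c "
from workcell import env
print(env.job_done())"
```

```text
the job is handed in; nothing more can be done
None
```

The clamp is open: I pushed the jaw back to its end stop with the release held down, then let go and moved clear, and in the last picture the block, pot, bottle and wax look unmoved; the job is handed in, but no verdict came back.

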